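# Turn the flat of a wooden disc to the alignment bar

### The job

On the jig board on the carver's bench, turn the large wooden disc about its pin until its sawn straight edge faces the sliding steel bar squarely, then slide the bar up so that the straight edge lies flat against it. Leave the disc lying on the board, and do not move the small spare disc on the bench.

Things in the scene. Friction and masses are not known exactly. Their poses are not given: they have to be found in the camera images.
- disc: Large pale wooden disc on a dark board: 18 mm thick, radius 75 mm, underside 12 mm above the bench. Origin: centre of its round outline, underside; z up; +x points to its straight edge (90 mm long, 60 mm off). It turns about a steel pin (12 mm, top 38 mm above the bench) in its middle hole, 2.5 mm slack. A finger hole, 44 mm wide, right through at x = -45 mm, lets shut fingers drag it round
- disc_flat (a point): Middle of the large disc's straight edge, at its underside; same axes as the disc. At the start it is turned away from the bar, by 45 to 180 degrees either way
- bar_face (a point): Lower middle of the steel bar's face that looks to the disc, 12 mm above the bench. +x points from the face through the bar, away from the disc; y along the bar. The bar is 154 mm long, 18 mm thick, its top 36 mm above the bench. It slides along its x only, with 2 N friction and stays put; the face starts 85 to 95 mm from the pin, can come to 55. The board ends 12 mm or more behind it
- spare: Smaller pale wooden disc lying loose on the bench to the robot's left of the board, not to be moved: 18 mm thick, radius 55 mm, with a straight edge and one 24 mm middle hole. Origin: centre of its round outline, underside
Things that resemble listed ones, but are neither listed nor needed, are in the scene too. Leave any orange or purple look-alike of the disc alone.

How it is judged:
At the end, for the whole second after the job is handed in: The disc's straight edge lies against the steel bar: its middle within 12 mm of the bar's face and the edge parallel to the bar within 12 degrees; the disc lies flat on the board, at rest (x of disc_flat in the frame of bar_face above -0.012 m and angle between the x axis of disc and the x axis of bar_face, either way round below 0.21 rad and height (world z) of disc below 0.018 m and angle between disc's own z axis and vertical below 0.1 rad and linear speed of disc below 0.02 m/s and angular speed of disc below 0.1 rad/s); the robot touches nothing.
It fails at once if the small spare disc is moved by more than 20 mm (distance of spare from where it was at the start of the episode above 0.02 m).
It also fails if it takes over 48 s, if anything falls off the work surface, if the arm or the gripper's body presses on something with over 40 N, if the wrist force passes 120 N, or if a joint passes its speed limit or range.

### The arm

A 6-joint arm with a two-finger parallel gripper is mounted at the origin on the work surface. World frame = base frame: x ahead of the robot, y to its left, z up, the work surface at z = 0. Lengths are in m, angles in rad, forces in N, time in s.
With the tool pointing down it reaches from about 0.25 to 0.725 m from the base axis. Payload 4 kg.
Tool frame: the origin (TCP) lies at the very end of the fingers, on their centre line; the grasp point (between the pads) lies 19 mm behind it; z points along the fingers, y is the line along which they close (so a half turn about z gives the same grasp; the last joint's range is limited). The gripper opens to 85 mm and grips with 20 to 120 N. Pads are 22 mm wide; open, the fingers measure 114 mm over their backs; the gripper's body (76 mm by 85 mm) begins 54 mm behind the grasp point. The pads swing forward as they close: fully open they stand 13 mm farther back than shut.
Start: joints at [1.175, 0.241, 0.005, 1.335, 0, 1.571], TCP at [0.193, 0.461, 0.231] pointing down, gripper open.
Joint ranges: [-2.72, 2.72], [-1.05, 1.87], [-1.09, 1.28], [-1.99, 2.15], [-1.42, 1.44], [-3.14, 3.14]. Speed limits (rad/s): [2.79, 2.79, 3.14, 3.14, 3.14, 3.14].

### API

Orientations are given as a unit quaternion [x, y, z, w].
In Python, from workcell import bot, vision, workorder, boxes_of gives the robot as it stands.
- The arm moves only by the tool send_rows, never from a script. Its argument "motion" is text: rows parted by semicolons, each of 5 numbers parted by spaces: the closure, from -1 (fully open) to 1 (shut), so that 0 is half open, then the shift along the tool's x, y, z in cm, then the turn about the tool's z in rad. In form: claw x y z twist; .... A call has 1 to 5 rows; each row is the pose to reach, as a shift and turn from the pose commanded when the call began, along the tool's axes at that moment; what a row does not reach only later rows make up. A row lasts 1/10 s, in which the tool goes at most 50 mm and 8.59 degrees, less where a joint would pass 70% of its speed; a pose out of reach is approached as far as the arm can. A call with a gripper value outside its range is refused whole. The fingers move at their own pace and stop on an object; the grip force is fixed at half the most. Time passes only in rows, so rows that repeat a pose let the fingers close. It gives the time, the measured TCP pose, the force, the opening and the grip force at its end, in the units of the state.
- bot.get_obs(): the state, without advancing time (a new reading comes with each control period).
- vision.camera(name): name is "side" or "top" or "wrist"; returns the picture (480x640x3 uint8, red, green, blue); there is no depth.
- vision.camera_model(name): a dict with "fov_y" (degrees; the focal length in pixels is half the picture's height over the tangent of half this angle, whatever the lens; pixels are square), "cx", "cy" (the principal point, pixels), "world_from_camera" (4x4, takes a point from camera to world coordinates); the wrist camera has in their place "hand_eye" (4x4, takes a point from camera to tool coordinates, whose origin is the TCP and whose axes are the flange's). Camera axes: x right, y down, z forward; pixel columns grow to the right and rows downward; lengths in m; the calibration is good to about 2 mm. A picture is of the moment at which its call begins: read the wrist's pose just before it. camera_model takes no time and is no camera call.
- workorder.job_done(): hands the job in; it is judged then, once.
Trained networks look in the newest picture that a camera, given by its name, has taken for a name from the list of things; names that differ only in an ending like _2 or _b are one class to them, and where a whole thing is asked for, a point or a joint stands for the part that bears it (a point fixed in the world has none). Each returns a list of dicts, best first, with "conf" (0 to 1); they miss things now and then, are a little off and sometimes report something else, mostly with a low value. They report only what shows in the picture. A call takes as long as a camera call. They do not tell look-alikes from the thing itself.
- boxes_of(camera, target): "rect" ([centre column, centre row, width, height] in pixels, round what is visible of it).
The state is a dict: "clock": time; "joint_pos": joint angles; "joint_vel": joint speeds; "tau": joint torques, N m; "eef_pos": TCP position; "tool_rot": TCP orientation; "ft_force": force on the tool from outside, world axes, zero at the start; "ft_torque": the same for the moment, N m; "grip_width": finger opening in m; "grasp_force": force on a finger pad.
Only numpy, scipy, OpenCV 4.12 (cv2) and the standard library are available. Lean on these libraries where they do the work, as an engineer would, in place of code of your own. Each camera call takes 0.05 s, during which the arm holds its last target. There are 200 camera calls.

## Working session

There is one attempt and no reset: what is moved stays moved. The work goes in short steps, Python scripts to look and compute and a tool call to move; the robot and the scene stay as the last step left them, time stands still between calls to the robot, and variables do not carry over. Pictures are saved under pics/ and viewed, at most 10 in all, crops included, and the job is handed in when it is done.

Besides the shell and the picture viewer there is one more tool, called after "Call:" by a JSON object that holds its "api" and its "payload". send_rows: Moves the arm, as the interface text tells. Its arguments: {"type":"object","properties":{"motion":{"type":"string"}},"required":["motion"]}

```bash
mkdir -p pics; python3 - <<'E'
from workcell import bot, vision, workorder, boxes_of
import cv2, numpy as np
o=bot.get_obs(); print(o['clock'],o['eef_pos'],o['tool_rot'],o['grip_width'])
for c in ['top','side']:
    im=vision.camera(c); cv2.imwrite(f'pics/{c}0.png',im[:,:,::-1])
    m=vision.camera_model(c); print(c,m)
    for t in ['disc','bar_face','spare']:
        print(t,[(np.round(b['rect']),round(b['conf'],2)) for b in boxes_of(c,t)])
print(vision.camera_model('wrist'))
E
```

```text
0.0 [0.19253351 0.46076474 0.23039998] [ 1.96609442e-01  9.80481311e-01 -1.04120118e-03 -2.03066424e-04] 0.085592864620631
top {'fov_y': 54.40112659502067, 'cx': 307.0819462841918, 'cy': 239.38449630358033, 'world_from_camera': array([[ 0.00412709, -0.98168663,  0.19045822,  0.42795645],
       [-0.99961605,  0.00116849,  0.02768374,  0.12967812],
       [-0.02739931, -0.19049935, -0.98130488,  0.78019734],
       [ 0.        ,  0.        ,  0.        ,  1.        ]])}
disc [(array([306., 141.,  87.,  83.]), 0.84), (array([428., 132.,  86.,  84.]), 0.73), (array([407., 276.,  94.,  97.]), 0.66)]
bar_face [(array([415., 218.,  98.,  33.]), 0.95)]
spare [(array([183., 192.,  60.,  62.]), 0.57)]
side {'fov_y': 45.52459364619582, 'cx': 311.36052774222185, 'cy': 244.63250279947724, 'world_from_camera': array([[-0.99254813, -0.07216108,  0.09818852,  0.4468628 ],
       [-0.12110439,  0.67336699, -0.72932203,  0.83647385],
       [-0.01348824, -0.73577828, -0.67708817,  0.70667215],
       [ 0.        ,  0.        ,  0.        ,  1.        ]])}
disc [(array([337., 213.,  83.,  58.]), 0.86), (array([441., 298.,  92.,  76.]), 0.78), (array([210., 192.,  79.,  55.]), 0.75), (array([187., 267.,  89.,  70.]), 0.72)]
bar_face []
spare [(array([212., 372.,  78.,  71.]), 0.88)]
{'fov_y': 71.37990248100064, 'cx': 323.2360985508782, 'cy': 236.57754731976576, 'hand_eye': array([[-5.27132848e-04, -9.58244984e-01, -2.85948026e-01,
         7.30045545e-02],
       [ 9.99999441e-01, -7.67156551e-04,  7.27374710e-04,
        -8.54825738e-04],
       [-9.16370068e-04, -2.85947483e-01,  9.58244852e-01,
        -1.43475716e-01],
       [ 0.00000000e+00,  0.00000000e+00,  0.00000000e+00,
         1.00000000e+00]])}
```

View pics/top0.png

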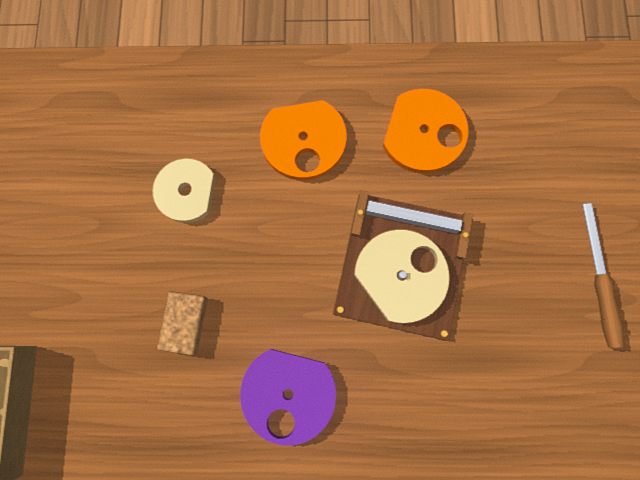

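```bash
python3 - <<'E'
import cv2
im=cv2.imread('pics/top0.png')[160:360,310:510]
cv2.imwrite('pics/top0c.png',cv2.resize(im,(600,600),interpolation=cv2.INTER_CUBIC))
E
```

```text
(no output)
```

View pics/top0c.png

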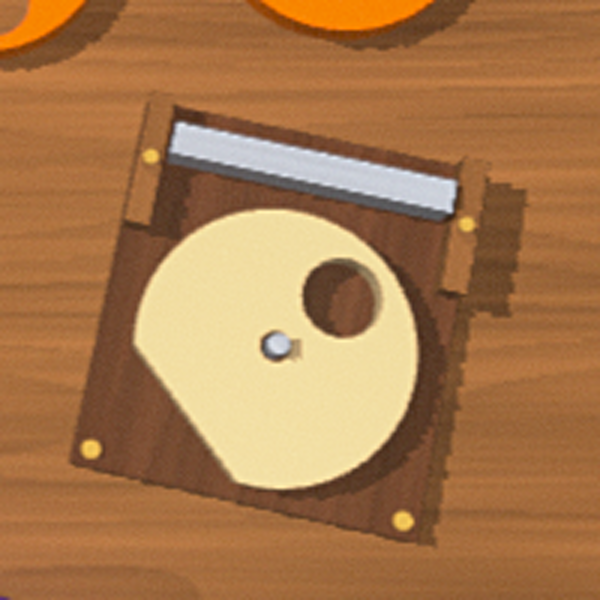

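The pale disc sits on the dark board at top (402,276). The orange discs at (303,140) and (427,130) and the purple disc at (288,397) are look-alikes, and the spare is at (184,190). In the crop, the pin is at (278,344), the finger hole at (343,298), the flat's ends at (134,343) and (235,484), and the bar's front top edge runs (170,155)-(452,207).

```bash
cat > h.py <<'E'
import numpy as np
from workcell import vision
from scipy.spatial.transform import Rotation as R
def ray(c,u,v,z,obs=None):
    m=vision.camera_model(c); f=240/np.tan(np.radians(m['fov_y'])/2)
    if c=='wrist':
        T=np.eye(4);T[:3,:3]=R.from_quat(obs['tool_rot']).as_matrix();T[:3,3]=obs['eef_pos'];T=T@m['hand_eye']
    else: T=m['world_from_camera']
    d=T[:3,:3]@[(u-m['cx'])/f,(v-m['cy'])/f,1]; p=T[:3,3]
    return p+d*(z-p[2])/d[2]
E
python3 - <<'E'
from h import *
from workcell import bot
g=lambda u,v,z: ray('top',310+(u+.5)/3-.5,160+(v+.5)/3-.5,z)
pin=g(278,344,.038);hole=g(343,298,.030);a=g(134,343,.03);b=g(235,484,.03)
f1=g(170,155,.036);f2=g(452,207,.036);k1=g(176,123,.036);k2=g(457,181,.036)
for n in 'pin hole a b f1 f2 k1 k2'.split(): print(n,eval(n).round(4))
l=lambda v:np.linalg.norm(v)
an=lambda v:np.degrees(np.arctan2(v[1],v[0]))
print('hole r',l((hole-pin)[:2]),'flat',l(b-a),l(((a+b)/2-pin)[:2]),'bar',l(f1-f2),l(k1-f1))
print('ang hole+180',an(pin-hole),'flat',an((a+b)/2-pin)); d=f1-f2; n=np.array([d[1],-d[0]]);print('bar n',an(n), 'dist',(f1-pin)[:2]@n/l(n))
o=bot.get_obs();print(R.from_quat(o['tool_rot']).as_matrix().round(3),o['clock'])
E
```

```text
pin [ 0.5153 -0.0009  0.038 ]
hole [ 0.5411 -0.0379  0.03  ]
a [0.5167 0.0745 0.03  ]
b [0.4424 0.0227 0.03  ]
f1 [0.6191 0.0538 0.036 ]
f2 [ 0.5897 -0.0971  0.036 ]
k1 [0.6371 0.0502 0.036 ]
k2 [ 0.6041 -0.1006  0.036 ]
hole r 0.04512835367065816 flat 0.09061019949163893 0.06108034120519176 bar 0.15370356313243735 0.01843103765790681
ang hole+180 124.87265728659415 flat 125.83374705858219
bar n -10.995834216312195 dist 0.09141617994018127
[[-0.923  0.386 -0.   ]
 [ 0.386  0.923 -0.   ]
 [ 0.    -0.    -1.   ]] 0.4
```

Everything agrees with the stated sizes: hole radius 45 mm, flat length 90 mm and offset 61 mm, bar length 154 mm. The disc faces 125°, the bar normal is about -11.6°, so I turn it -137° clockwise.

Call:
{"api": "send_rows", "payload": {"motion": "1 -20.5 -13 2 -0.195; 1 -20.5 -13 2 -0.195; 1 -20.5 -13 2 -0.195; 1 -20.5 -13 2 -0.195; 1 -20.5 -13 2 -0.195"}}

```text
clock: 0.9
eef_pos: [0.3326, 0.2607, 0.2114]
tool_rot: [0.1, 0.995, 0.0, 0.0]
ft_force: [0.8, 1.8, -0.9]
grip_width: 0.0123
grasp_force: 0.0
```

```bash
cat >> h.py <<'E'
def to(x,y,z):
    from workcell import bot
    o=bot.get_obs(); M=R.from_quat(o['tool_rot']).as_matrix()
    print('t',o['clock'],'pos',o['eef_pos'].round(4),'xang',np.degrees(np.arctan2(M[1,0],M[0,0])).round(1),'w',o['grip_width'],'move cm',(M.T@(np.array([x,y,z])-o['eef_pos'])*100).round(2))
E
python3 -c "
from h import *
to(.5411,-.0379,.10)"
```

```text
t 0.9 pos [0.3326 0.2607 0.2114] xang 168.5 w 0.012274940978869595 move cm [-26.37 -25.12  11.14]
```

Call:
{"api": "send_rows", "payload": {"motion": "1 -26.4 -25.1 6 0; 1 -26.4 -25.1 6 0; 1 -26.4 -25.1 6 0; 1 -26.4 -25.1 6 0; 1 -26.4 -25.1 6 0"}}

```text
clock: 1.4
eef_pos: [0.4741, 0.0583, 0.1707]
tool_rot: [0.1, 0.995, 0.0, 0.0]
ft_force: [0.7, 1.6, -0.1]
grip_width: -0.0002
grasp_force: 0.0
```

```bash
python3 -c "
from h import *
to(.5411,-.0379,.10)"
```

```text
t 1.4 pos [0.4741 0.0583 0.1707] xang 168.5 w -0.0001998229674255931 move cm [-8.48 -8.09  7.07]
```

Call:
{"api": "send_rows", "payload": {"motion": "1 -8.5 -8.1 7 0; 1 -8.5 -8.1 7 0; 1 -8.5 -8.1 7 0; 1 -8.5 -8.1 7 0; 1 -8.5 -8.1 7 0"}}

```text
clock: 1.9
eef_pos: [0.5397, -0.0367, 0.0998]
tool_rot: [0.101, 0.995, 0.0, -0.001]
ft_force: [0.4, 0.9, 0.9]
grip_width: -0.0003
grasp_force: 0.0
```

```bash
python3 -c "
from h import *
from workcell import bot
import cv2
to(.5411,-.0379,.10)
o=bot.get_obs(); cv2.imwrite('pics/w1.png',vision.camera('wrist')[:,:,::-1])
import pickle;pickle.dump(o,open('o1.pkl','wb'))"
```

```text
t 1.9 pos [ 0.5397 -0.0367  0.0998] xang 168.4 w -0.0003189210898674065 move cm [-0.16 -0.09 -0.02]
```

View pics/w1.png

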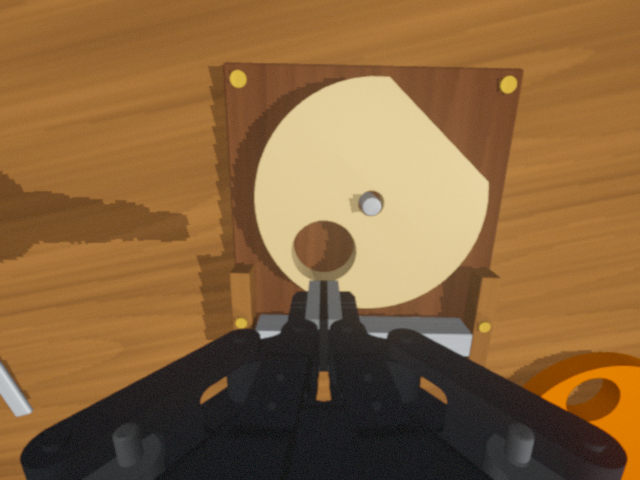

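The wrist view shows the hole's rim centred near (324,251), the pin top at (371,202), and the flat running (390,77)-(489,182). The board is square in the view.

```bash
python3 -c "
from h import *
import pickle;o=pickle.load(open('o1.pkl','rb'))
h=ray('wrist',324,250,.03,o);p=ray('wrist',371,202,.038,o);print(h,p,np.linalg.norm((h-p)[:2]))
print([ray('wrist',*q,.03,o).round(4) for q in((390,77),(489,182))])
print([ray('wrist',*q,.036,o).round(4) for q in((258,333),(470,334))])
to(h[0],h[1],.018)"
```

```text
[ 0.53949423 -0.03682238  0.03      ] [ 0.51184102 -0.0013147   0.038     ] 0.045005507338152395
[array([0.4428, 0.0223, 0.03  ]), array([0.516 , 0.0751, 0.03  ])]
[array([ 0.5888, -0.0947,  0.036 ]), array([0.62  , 0.0523, 0.036 ])]
t 1.95 pos [ 0.5399 -0.036   0.1007] xang 168.5 w 0.00018837143875266777 move cm [ 0.02 -0.09  8.27]
```

Call:
{"api": "send_rows", "payload": {"motion": "1 0 -0.1 3 0; 1 0 -0.1 5.5 0; 1 0 -0.1 7 0; 1 0 -0.1 8.2 0; 1 0 -0.1 8.2 0"}}

```text
clock: 2.45
eef_pos: [0.5389, -0.0361, 0.0181]
tool_rot: [0.099, 0.995, 0.0, -0.001]
ft_force: [-0.3, 0.5, -0.3]
grip_width: 0.0
grasp_force: 0.0
```

```bash
python3 - <<'E'
from h import *
to(.5395,-.0368,.018)
from workcell import bot
o=bot.get_obs();print(o['ft_force'])
M=R.from_quat(o['tool_rot']).as_matrix()
pin=np.array([.5133,-.001]);p0=o['eef_pos'][:2]
for a in list(range(-54,-206,-10))+[-191.5,-197]:
    q=pin+.045*np.array([np.cos(np.radians(a)),np.sin(np.radians(a))])
    print(a,(M.T@np.r_[q-p0,0]*100)[:2].round(2))
E
```

```text
t 2.45 pos [ 0.5389 -0.0361  0.0181] xang 168.6 w 3.633913412691395e-05 move cm [-0.07 -0.06  0.01]
[-0.25204892  0.46021598 -0.25247955]
-54 [-0.11 -0.12]
-64 [ 0.47 -0.64]
-74 [ 1.13 -1.06]
-84 [ 1.86 -1.36]
-94 [ 2.63 -1.53]
-104 [ 3.41 -1.57]
-114 [ 4.19 -1.46]
-124 [ 4.93 -1.22]
-134 [ 5.63 -0.86]
-144 [ 6.25 -0.38]
-154 [6.78 0.2 ]
-164 [7.2  0.86]
-174 [7.5  1.58]
-184 [7.67 2.35]
-194 [7.7  3.13]
-204 [7.6  3.91]
-191.5 [7.71 2.94]
-197 [7.68 3.37]
```

Call:
{"api": "send_rows", "payload": {"motion": "1 0.2 -0.4 0 0; 1 0.5 -0.65 0 0; 1 0.8 -0.85 0 0; 1 1.1 -1.05 0 0; 1 1.5 -1.2 0 0"}}

```text
clock: 2.95
eef_pos: [0.5241, -0.0456, 0.0197]
tool_rot: [0.1, 0.995, 0.001, 0.002]
ft_force: [3.2, 2.5, 1.5]
grip_width: -0.0
grasp_force: 2.3
```

Call:
{"api": "send_rows", "payload": {"motion": "1 0.4 -0.15 0 0; 1 0.75 -0.25 0 0; 1 1.1 -0.33 0 0; 1 1.5 -0.37 0 0; 1 1.9 -0.37 0 0"}}

```text
clock: 3.45
eef_pos: [0.5035, -0.0456, 0.0187]
tool_rot: [0.1, 0.995, 0.0, 0.0]
ft_force: [2.9, 2.5, -0.4]
grip_width: 0.0004
grasp_force: 1.5
```

Call:
{"api": "send_rows", "payload": {"motion": "1 0.4 0.05 0 0; 1 0.8 0.11 0 0; 1 1.2 0.22 0 0; 1 1.55 0.35 0 0; 1 1.9 0.52 0 0"}}

```text
clock: 3.95
eef_pos: [0.4861, -0.0371, 0.0188]
tool_rot: [0.1, 0.995, -0.0, 0.0]
ft_force: [3.7, -0.8, 0.6]
grip_width: 0.0003
grasp_force: 1.5
```

```bash
python3 - <<'E'
from h import *
from workcell import bot
import cv2
to(.4731,-.0267,.018)
print(bot.get_obs()['ft_force'])
o=bot.get_obs()
M=R.from_quat(o['tool_rot']).as_matrix()
pin=np.array([.5133,-.001]);p0=o['eef_pos'][:2]
print(np.degrees(np.arctan2(*(p0-pin)[::-1])))
for a in list(range(-124,-206,-5)):
    q=pin+.045*np.array([np.cos(np.radians(a)),np.sin(np.radians(a))])
    print(a,(M.T@np.r_[q-p0,0]*100)[:2].round(2))
cv2.imwrite('pics/top1.png',cv2.resize(vision.camera('top')[160:360,310:510,::-1],(600,600)))
E
```

```text
t 3.95 pos [ 0.4861 -0.0371  0.0188] xang 168.5 w 0.0002972316353735965 move cm [1.48 0.76 0.08]
[ 3.65280323 -0.79914128  0.61102851]
-126.97678781522912
-124 [-0.22 -0.08]
-129 [0.13 0.09]
-134 [0.47 0.29]
-139 [0.8  0.51]
-144 [1.1  0.76]
-149 [1.37 1.04]
-154 [1.63 1.34]
-159 [1.85 1.66]
-164 [2.05 2.  ]
-169 [2.21 2.36]
-174 [2.35 2.73]
-179 [2.45 3.11]
-184 [2.52 3.49]
-189 [2.55 3.88]
-194 [2.55 4.28]
-199 [2.52 4.67]
-204 [2.45 5.05]
```

View pics/top1.png

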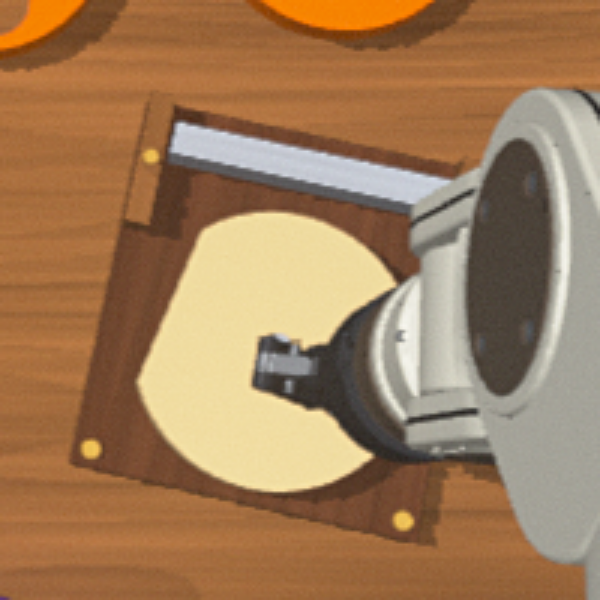

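The disc is turning as planned: its flat now runs (138,380)-(200,235). I'll carry on to a TCP angle of about -197°.

Call:
{"api": "send_rows", "payload": {"motion": "1 0.4 0.25 0 0; 1 0.8 0.51 0 0; 1 1.1 0.76 0 0; 1 1.37 1.04 0 0; 1 1.63 1.34 0 0"}}

```text
clock: 4.5
eef_pos: [0.4727, -0.0205, 0.0188]
tool_rot: [0.1, 0.995, -0.0, 0.0]
ft_force: [3.3, -2.3, 1.6]
grip_width: -0.0001
grasp_force: 2.6
```

Call:
{"api": "send_rows", "payload": {"motion": "1 0.22 0.32 0 0; 1 0.42 0.66 0 0; 1 0.58 1.02 0 0; 1 0.72 1.39 0 0; 1 0.82 1.77 0 0"}}

```text
clock: 5.0
eef_pos: [0.4716, -0.0021, 0.0195]
tool_rot: [0.101, 0.995, -0.001, 0.003]
ft_force: [9.2, -5.4, -2.3]
grip_width: -0.0001
grasp_force: 6.9
```

Call:
{"api": "send_rows", "payload": {"motion": "1 0.07 0.38 0 0; 1 0.1 0.77 0 0; 1 0.1 1.17 0 0; 1 0.09 1.3 0 0; 1 0.09 1.3 0 0"}}

```text
clock: 5.5
eef_pos: [0.4704, 0.0104, 0.0191]
tool_rot: [0.101, 0.995, -0.001, 0.001]
ft_force: [2.3, -5.2, 3.1]
grip_width: 0.0001
grasp_force: 2.9
```

```bash
python3 - <<'E'
from h import *
from workcell import bot
import cv2
o=bot.get_obs()
to(.4693,.0096,.018)
print(o['ft_force'])
pin=np.array([.5133,-.001]);p0=o['eef_pos'][:2]
print(np.degrees(np.arctan2(*(p0-pin)[::-1])))
cv2.imwrite('pics/top2.png',cv2.resize(vision.camera('top')[160:360,310:510,::-1],(600,600)))
E
```

```text
t 5.5 pos [0.4704 0.0104 0.0191] xang 168.5 w 5.539675309056683e-05 move cm [ 0.1  -0.1   0.11]
[ 2.33565008 -5.20765213  3.127396  ]
165.13150193456795
```

View pics/top2.png

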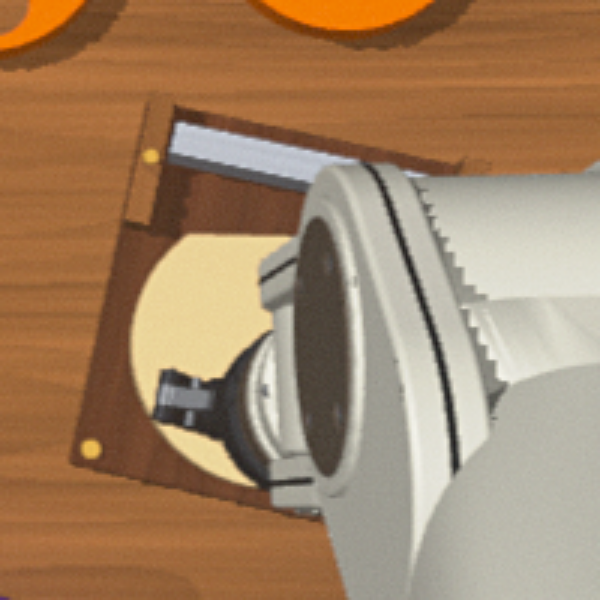

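The flat is now about level, (185,235) to past (290,235), about 11° short of parallel to the bar. I'll drag it about 1 cm more, then lift.

Call:
{"api": "send_rows", "payload": {"motion": "1 -0.05 0.35 0 0; 1 -0.1 0.65 0 0; 1 -0.15 0.95 0 0; 1 -0.15 0.95 0 0; 1 -0.15 0.95 0 0"}}

```text
clock: 6.05
eef_pos: [0.473, 0.0194, 0.0188]
tool_rot: [0.101, 0.995, -0.001, -0.0]
ft_force: [2.0, -4.9, 2.6]
grip_width: -0.0002
grasp_force: 2.7
```

Call:
{"api": "send_rows", "payload": {"motion": "1 0 -0.3 0 0; 1 0 -0.3 -3 0; 1 0 -0.3 -7 0; 1 0 -0.3 -10 0; 1 0 -0.3 -10 0"}}

```text
clock: 6.55
eef_pos: [0.474, 0.0182, 0.122]
tool_rot: [0.1, 0.995, 0.001, 0.002]
ft_force: [0.8, 0.8, -0.5]
grip_width: 0.0003
grasp_force: 0.0
```

```bash
python3 - <<'E'
from h import *
from workcell import bot
import cv2,pickle
o=bot.get_obs(); to(.6415,-.026,.12)
im=vision.camera('wrist')[:,:,::-1]
cv2.imwrite('pics/w2.png',im); pickle.dump(o,open('o2.pkl','wb'))
E
```

```text
t 6.55 pos [0.474  0.0182 0.122 ] xang 168.5 w 0.00034759624689213427 move cm [-17.3   -1.     0.27]
```

View pics/w2.png

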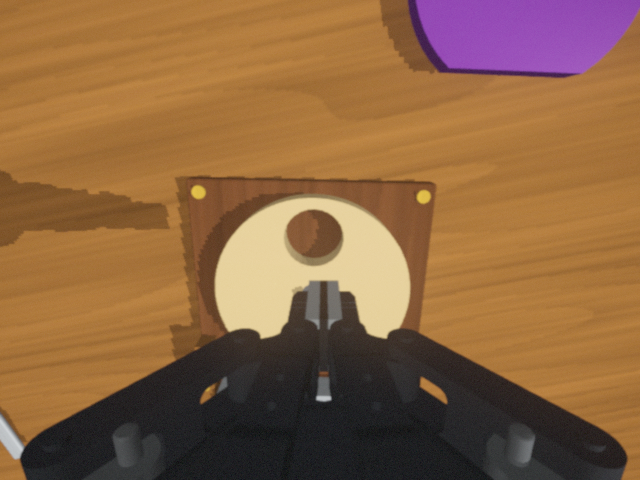

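```bash
python3 - <<'E'
from h import *
import pickle
o=pickle.load(open('o2.pkl','rb'))
h=ray('wrist',314,237,.03,o);print(h)
d=np.array([.5135,-.001])-h[:2];print('r',np.hypot(*d),'disc ang',np.degrees(np.arctan2(d[1],d[0])))
for q in ((427,171),(400,162),(440,170)): print(ray('top',*q,.018).round(4))
g=lambda u,v,z: ray('top',310+(u+.5)/3-.5,160+(v+.5)/3-.5,z)
print('board back',g(174,105,.012),g(487,165,.012))
to(.646,-.0305,.12)
E
```

```text
[0.47043603 0.0115263  0.03      ]
r 0.044848783586754426 disc ang -16.218483232268593
[ 0.694  -0.0522  0.018 ]
[ 0.7104 -0.0071  0.018 ]
[ 0.6957 -0.0742  0.018 ]
board back [0.65445374 0.04852363 0.012     ] [ 0.61895117 -0.1251633   0.012     ]
t 6.6 pos [0.4726 0.018  0.1199] xang 168.5 w 0.00016292337781963868 move cm [-1.796e+01 -1.310e+00  1.000e-02]
```

The hole puts the disc at about -16°, within 5° of the bar normal, and the bar will square it. Next I go behind the bar; the orange disc's edge is at x≈0.694, so there's room.

Call:
{"api": "send_rows", "payload": {"motion": "1 -18 -1.3 0 0; 1 -18 -1.3 0 0; 1 -18 -1.3 0 0; 1 -18 -1.3 0 0; 1 -18 -1.3 0 0"}}

```text
clock: 7.1
eef_pos: [0.6476, -0.0319, 0.1146]
tool_rot: [0.101, 0.995, 0.0, -0.002]
ft_force: [-0.8, -0.3, -0.1]
grip_width: -0.0001
grasp_force: 0.0
```

```bash
python3 - <<'E'
from h import *
from workcell import bot
import cv2
to(.646,-.0305,.024)
cv2.imwrite('pics/w3.png',vision.camera('wrist')[:,:,::-1])
E
```

```text
t 7.1 pos [ 0.6476 -0.0319  0.1146] xang 168.4 w -7.83004592245327e-05 move cm [0.14 0.11 9.06]
```

View pics/w3.png

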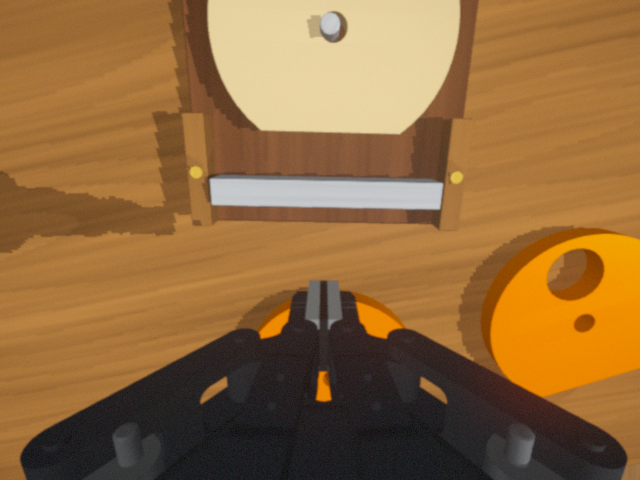

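The flat (262,131)-(400,134) is nearly parallel to the bar, and the bar's back edge at row 207 is clear of the fingers. I'll descend.

Call:
{"api": "send_rows", "payload": {"motion": "1 0 0.1 3 0; 1 0 0.1 6 0; 1 0 0.1 8 0; 1 0 0.1 9.1 0; 1 0 0.1 9.1 0"}}

```text
clock: 7.65
eef_pos: [0.6433, -0.0295, 0.0251]
tool_rot: [0.1, 0.995, -0.0, -0.003]
ft_force: [-1.0, 0.5, 0.6]
grip_width: -0.0003
grasp_force: 0.0
```

Call:
{"api": "send_rows", "payload": {"motion": "1 0.5 0 0 0; 1 1 0 0 0; 1 1.5 0 0 0; 1 2 0 0 0; 1 2.4 0 0 0"}}

```text
clock: 8.15
eef_pos: [0.6241, -0.0253, 0.029]
tool_rot: [0.1, 0.995, 0.0, 0.002]
ft_force: [3.1, 0.2, 1.4]
grip_width: 0.0003
grasp_force: 1.1
```

Call:
{"api": "send_rows", "payload": {"motion": "1 0.4 0 0 0; 1 0.8 0 0 0; 1 1.2 0 0 0; 1 1.5 0 0 0; 1 1.7 0 0 0"}}

```text
clock: 8.65
eef_pos: [0.6061, -0.0219, 0.0276]
tool_rot: [0.1, 0.995, 0.0, -0.0]
ft_force: [1.7, 0.6, 1.4]
grip_width: -0.0002
grasp_force: 1.0
```

```bash
python3 - <<'E'
from h import *
from workcell import bot
import cv2
to(.5927,-.0193,.024)
print(bot.get_obs()['ft_force'])
cv2.imwrite('pics/w4.png',vision.camera('wrist')[:,:,::-1])
E
```

```text
t 8.65 pos [ 0.6061 -0.0219  0.0276] xang 168.5 w -0.0002488761052694169 move cm [ 1.37 -0.01  0.36]
[1.74319061 0.59775444 1.43432209]
```

View pics/w4.png

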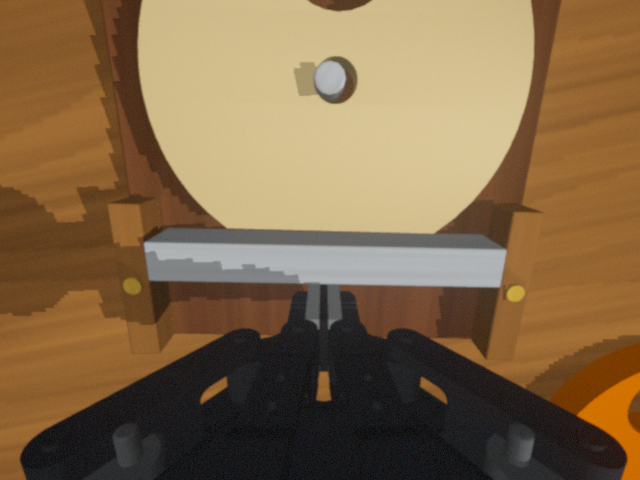

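```bash
python3 - <<'E'
from h import *
from workcell import bot
o=bot.get_obs()
f=ray('wrist',325,246,.036,o);p=ray('wrist',330,76,.038,o);b=ray('wrist',325,285,.036,o)
n=np.array([np.cos(np.radians(-11.5)),np.sin(np.radians(-11.5))])
print(f,p,(f-p)[:2]@n,(b-f)[:2]@n,(o['eef_pos']-b)[:2]@n)
E
```

```text
[ 0.57772451 -0.01614256  0.036     ] [ 0.51369998 -0.00133843  0.038     ] 0.06569069233101393 0.018091735271465608 0.010560333067713824
```

The bar face is 66 mm from the pin, so about 6 mm remain. I'll go gently.

Call:
{"api": "send_rows", "payload": {"motion": "1 0.15 0 0.2 0; 1 0.3 0 0.2 0; 1 0.4 0 0.2 0; 1 0.5 0 0.2 0; 1 0.5 0 0.2 0"}}

```text
clock: 9.2
eef_pos: [0.6014, -0.021, 0.0254]
tool_rot: [0.1, 0.995, -0.0, -0.0]
ft_force: [2.2, 0.2, -0.6]
grip_width: -0.0001
grasp_force: 1.2
```

Call:
{"api": "send_rows", "payload": {"motion": "1 0.1 0 0 0; 1 0.2 0 0 0; 1 0.25 0 0 0; 1 0.25 0 0 0; 1 0.25 0 0 0"}}

```text
clock: 9.7
eef_pos: [0.6004, -0.0209, 0.0256]
tool_rot: [0.1, 0.995, -0.0, 0.001]
ft_force: [6.3, -0.5, -4.3]
grip_width: 0.0003
grasp_force: 2.9
```

```bash
python3 - <<'E'
from h import *
from workcell import bot
import cv2
to(.5927,-.0193,.024)
print(bot.get_obs()['ft_force'])
cv2.imwrite('pics/w5.png',vision.camera('wrist')[:,:,::-1])
E
```

```text
t 9.7 pos [ 0.6004 -0.0209  0.0256] xang 168.5 w 0.0002993770429877581 move cm [0.78 0.   0.16]
[ 6.28693672 -0.46737949 -4.29297776]
```

View pics/w5.png

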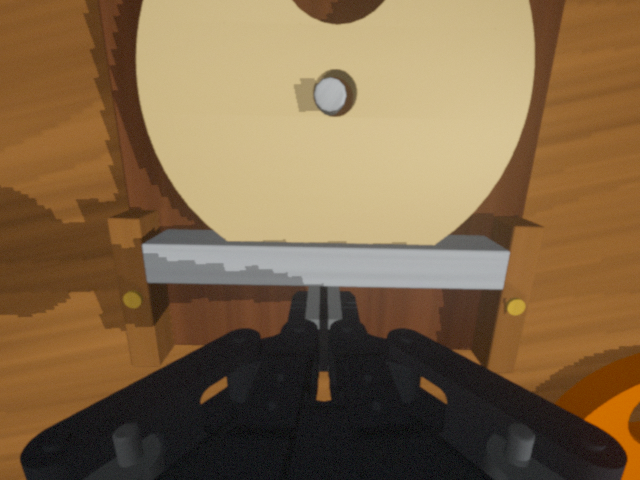

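The disc's edge meets the bar along (225,241)-(438,244), and the force rose to 6 N, so the edge is seated. I'll back off and lift.

Call:
{"api": "send_rows", "payload": {"motion": "1 -0.5 0 0 0; 1 -1.2 0 0 0; 1 -1.5 0 -3 0; 1 -1.5 0 -7 0; 1 -1.5 0 -10 0"}}

```text
clock: 10.25
eef_pos: [0.6138, -0.0236, 0.1274]
tool_rot: [0.1, 0.995, 0.0, -0.0]
ft_force: [0.6, 0.6, 0.3]
grip_width: 0.0004
grasp_force: 0.0
```

Call:
{"api": "send_rows", "payload": {"motion": "1 0 0 -3 0; 1 0 0 -3 0; 1 0 0 -3 0; 1 0 0 -3 0; 1 0 0 -3 0"}}

```text
clock: 10.75
eef_pos: [0.6126, -0.0234, 0.1538]
tool_rot: [0.1, 0.995, -0.0, -0.002]
ft_force: [0.6, -0.3, 0.2]
grip_width: 0.0001
grasp_force: 0.0
```

```bash
python3 - <<'E'
from h import *
from workcell import bot
import cv2
to(.64,-.0193,.15)
cv2.imwrite('pics/w6.png',vision.camera('wrist')[:,:,::-1])
E
```

```text
t 10.75 pos [ 0.6126 -0.0234  0.1538] xang 168.5 w 9.308816593085739e-05 move cm [-2.6   0.95  0.37]
```

View pics/w6.png

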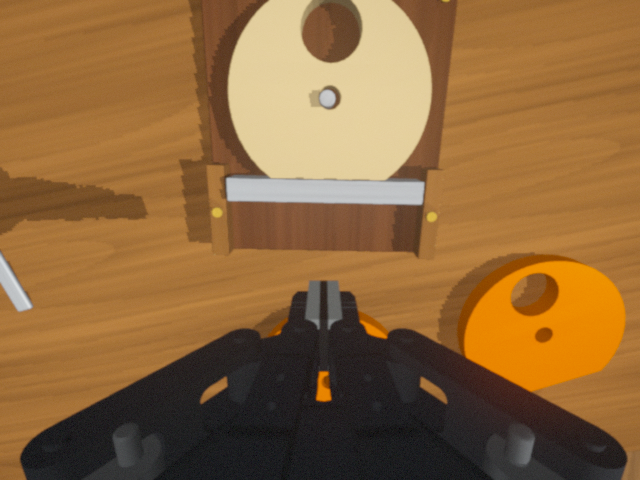

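The disc lies flat with its edge against the bar at row 180, and the gripper is clear. I'm handing the job in.

```bash
python3 -c "
from workcell import workorder
print(workorder.job_done())"
```

```text
the job is handed in; nothing more can be done
None
```

I turned the large disc to face the bar, slid the bar up until the straight edge seated flat against it, and handed the job in at about 11 s; no pass or fail verdict came back.

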